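# Set measuring tweezers to the strip spacing and hold

## Robot

A 6-joint arm with a two-finger parallel gripper is mounted at the origin on the work surface. World frame = base frame: x ahead of the robot, y to its left, z up, the work surface at z = 0. Lengths are in m, angles in degrees, forces in N, time in s.
With the tool pointing down it reaches from about 0.3 to 0.75 m from the base axis. Payload 8.5 kg.
Tool frame: the origin (TCP) lies midway between the tips of the shut fingers; the grasp point (between the pads) lies 19 mm behind it; y points along the fingers, x is the direction in which the jaws open and shut, and the axes are right-handed (so a half turn about y gives the same grasp; the last joint's range is limited). The gripper opens to 85 mm and grips with 20 to 120 N. Pads are 22 mm wide; open, the fingers measure 114 mm over their backs; the gripper's body (76 mm by 85 mm) begins 54 mm behind the grasp point. The pads swing forward as they close: fully open they stand 13 mm farther back than shut.
Start: joints at [50.861, 21.807, 74.336, -0, 83.858, -12.336], TCP at [0.248, 0.491, 0.231] pointing down, gripper open.
Joint ranges: [-178.18, 178.18], [-50.72, 133.34], [12.68, 142.11], [-81.47, 261.47], [9.98, 163.14], [-165.26, 165.26]. Speed limits (degrees/s): [136.94, 136.94, 180, 180, 180, 180].

## Interface

Orientations are given as a 3x3 rotation matrix whose columns are the frame's x, y, z axes.
In Python, from rig import env gives the robot as it stands.
- The arm moves only by the tool carry_out, never from a script. Its argument "plan" is a list of rows, each a list of 3 entries, a list of its own where there are three numbers: the shift along the tool's x, y, z in m, then the turn, a rotation vector about the tool's x, y, z in degrees, then the finger opening in m, from 0 to 0.0854. In form: [[[dx, dy, dz], [ax, ay, az], jaw], ...]. A call has 1 to 8 rows; each row shifts and turns the commanded pose from where the row before left it, along the tool's axes as they then stand; what a row does not reach is not made up. A row lasts 1/8 s, in which the tool goes at most 62.5 mm and 10.7 degrees, less where a joint would pass 70% of its speed; a pose out of reach is approached as far as the arm can. A call is refused whole if a number of a shift passes 0.0625 or a number of a turn 10.7, either way. A call with a gripper value outside its range is refused whole. The fingers move at their own pace and stop on an object; "force" is the grip in N (left out, the last holds). Time passes only in rows, so rows that do not move let the fingers close. It gives the time, the measured TCP pose, the force and the opening at its end, in the units of the state.
- env.observe(): the state, without advancing time (a new reading comes with each control period).
- env.get_image(name): name is "side" or "top" or "wrist"; returns a dict with "image" (480x640x3 uint8, red, green, blue), "vfov" (degrees; the focal length in pixels is half the picture's height over the tangent of half this angle, whatever the lens; pixels are square), "cx", "cy" (the principal point, pixels), "rvec" (rotation vector, rad) and "tvec" (3), from world to camera coordinates, as OpenCV has them; the wrist camera has in their place "tool_from_camera" (4x4, takes a point from camera to tool coordinates, whose origin is the TCP and whose axes are the tool frame's). Camera axes: x right, y down, z forward; pixel columns grow to the right and rows downward; lengths in m; the calibration is good to about 2 mm. A picture is of the moment at which its call begins: read the wrist's pose just before it. There is no depth.
- env.close_job(): hands the job in, once; it reports no verdict.
Trained networks look in a picture, given as the dict that the camera call returned (one of the last four; its "shot" number tells which), for a name from the list of things; names that differ only in an ending like _2 or _b are one class to them, and where a whole thing is asked for, a point or a joint stands for the part that bears it (a point fixed in the world has none). Each returns a list of dicts, best first, with "conf" (0 to 1); they miss things now and then, are a little off and sometimes report something else, mostly with a low value. They report only what shows in the picture. A call takes as long as a camera call. They do not tell look-alikes from the thing itself.
- env.outline_of(target, picture): "mask" (480x640 bool, what is visible of it) and "pixel" ([row, column] in pixels, amid what is visible of it).
The state is a dict: "time_s": time; "q": joint angles; "qvel": joint speeds; "joint_efforts": joint torques, N m; "position": TCP position; "tool_rot": TCP orientation; "ft_force": force on the tool from outside, world axes, zero at the start; "wrist_torque": the same for the moment, N m; "grip_width": finger opening in m.
Only numpy, scipy, OpenCV 4.12 (cv2) and the standard library are available. Lean on these libraries where they do the work, as an engineer would, in place of code of your own. Each camera call takes 0.05 s, during which the arm holds its last target.

## Task

Gently pick the sprung measuring tweezers up off their rest by the blue thumb pads, never squeezing so far that the tips meet, and carry them to the test jig. Squeeze them just so far that one tip stands over the middle of each of the two brass strips, a few millimetres above it and without pressing on the jig, so that a reading can be taken. Finish the program still holding the tweezers there with the gap steady, and leave the other things on the bench where they are.

Things in the scene. Friction and masses are not known exactly. Their poses are not given: they have to be found in the camera images.
- tw_grip (a point): Centre of the steel tweezers between their two blue thumb pads, half-way up: where to grip. x to the tips along the middle of the open tweezers, y to the left blade, z up. At the start they lie level on the rest, this point 50 mm above the bench, tips away from the robot (yaw within 0.35 rad of +x). Pivot 80 mm behind, tips 68 mm ahead (70 when squeezed). About 50 g, balanced 15 mm behind this point.
- tip_l (a point): Middle of the end of the left tip, half-way up (tip 3 mm wide, 5 mm high), on the same blade as tw_grip. Blades straight, 2.5 mm thick, 10 mm high, spreading in the level plane from the pivot to the tips, so at 150 mm from it.
- tip_r (a point): Same for the right tip, on the other blade. Thumb pads: 24 mm long, 14 mm high, upright outer faces; over these they measure about 41 mm free and 30, 25 or 22 mm at a tip spacing (middle to middle) of 26, 18 or 12 mm. In a centred two-finger grip they close evenly about its middle.
- jaw (a joint): Squeeze of the tweezers: 0 rad free (tips 44 mm apart, middle to middle), growing as squeezed. Tip spacing = 0.300 m * sin((0.293 - value) / 2); the tips meet at about 0.273. Force on each pad: about 2 N at first touch, 5 to 8 N at spacings of 26 to 12 mm. Let go, they spring open.
- rest: Tweezers rest, fixed: black base 190 x 80 x 6 mm; rear grey post (top 45 mm, with 10 mm cheeks loosely beside the pivot block) 80 mm behind its origin and grey crossbar (8 mm thick, 78 mm long, top 45 mm) 36 mm ahead. Origin on the bench right under the thumb pads, x towards the tips. Nothing stands beside the thumb pads.
- jig: Test jig, fixed: aluminium block 70 (x) x 110 (y) x 36 mm with a green board and a black bar (top 44 mm) bearing the two brass strips, 12 mm nearer the robot than the centre; the block's near edge is 23 mm from the strips' middle. Chips (top 44 mm) behind. Origin at the centre of its underside, x away from the robot (yaw within 0.35 rad of +x).
- strip_a_mid (a point): Middle of the top face of the left (+y side) brass strip, 45 mm above the bench. Strip 12 mm long (x, as the jig's), 5 mm wide (y). It lies 6 to 13 mm left of the jig's middle line: the strip spacing differs at each start.
- strip_b_mid (a point): Same for the right (-y side) brass strip, 6 to 13 mm right of the jig's middle line.
- capacitor: Bystander: blue can capacitor, 25 mm diameter, 40 mm high, standing; origin under its centre.
- screwdriver: Bystander: screwdriver 160 mm long, lying beyond the work.
- jar: Bystander: small jar, 52 mm diameter, 60 mm high, beyond the work; origin under its centre.
Not all that is in view belongs to the job. What is meant by the rest is not orange, and is the smaller of those in its own colour. Leave any red look-alike of the part that bears tw_grip alone.

How it is judged:
By the outcome, as a careful person would: the job done as asked, in the order asked, and still so for the second after the job is handed in, while the arm keeps its last pose, push and grip.
It also fails if it takes over 48 s, if anything falls off the work surface, if the arm or the gripper's body presses on something with over 40 N, if the wrist force passes 120 N, or if a joint passes its speed limit or range.

## Working session

There is one attempt and no reset: what is moved stays moved. The work goes in short steps, Python scripts to look and compute and a tool call to move; the robot and the scene stay as the last step left them, time stands still between calls to the robot, and variables do not carry over. Pictures are saved under pics/ and viewed, and the job is handed in when it is done.

Besides the shell and the picture viewer there is one more tool, called by a JSON object that holds its "name" and its "arguments", one argument or row to a line. carry_out: Moves the arm, as the interface text tells. Its arguments: {"type":"object","properties":{"plan":{"type":"array","items":{"type":"array"}},"force":{"type":"number"}},"required":["plan"]}

```bash
ls; mkdir -p pics
cat > h.py <<'E'
import numpy as np, cv2
from rig import env
def save(d,n): cv2.imwrite('pics/'+n,cv2.cvtColor(d['image'],cv2.COLOR_RGB2BGR))
def K(d):
    f=240/np.tan(np.radians(d['vfov'])/2); return f,d['cx'],d['cy']
def camRT(d,state=None):
    if 'rvec' in d:
        R=cv2.Rodrigues(np.array(d['rvec'],float))[0]; t=np.array(d['tvec'],float).ravel(); return R,t
    T=np.array(d['tool_from_camera']); W=np.eye(4); W[:3,:3]=state['tool_rot']; W[:3,3]=state['position']
    M=np.linalg.inv(W@T); return M[:3,:3],M[:3,3]
def proj(d,p,state=None):
    R,t=camRT(d,state); c=R@np.array(p,float)+t; f,cx,cy=K(d); return np.array([f*c[0]/c[2]+cx,f*c[1]/c[2]+cy])
def back(d,u,v,z,state=None):
    R,t=camRT(d,state); f,cx,cy=K(d); r=R.T@np.array([(u-cx)/f,(v-cy)/f,1]); o=-R.T@t
    return o+r*(z-o[2])/r[2]
E
python3 - <<'E'
from h import *
s=env.observe(); print({k:np.round(v,3).tolist() for k,v in s.items()})
for n in ['side','top','wrist']:
    d=env.get_image(n); save(d,n+'0.png'); print(n,{k:(np.round(v,3).tolist() if not isinstance(v,str) else v) for k,v in d.items() if k!='image'})
E
```

```text
pics
{'time_s': 0.0, 'q': [50.861, 21.839, 74.387, 0.001, 83.859, -12.336], 'qvel': [-0.032, 0.016, 0.041, -0.123, 0.006, -0.062], 'joint_efforts': [0.004, -44.846, -23.129, -0.0, 0.005, 0.0], 'position': [0.248, 0.491, 0.231], 'tool_rot': [[0.451, -0.001, -0.893], [0.893, -0.001, 0.451], [-0.001, -1.0, 0.0]], 'ft_force': [-0.074, 0.062, 0.949], 'wrist_torque': [0.065, -0.055, -0.017], 'grip_width': 0.086}
side {'vfov': 54.905, 'cx': 318.373, 'cy': 242.447, 'rvec': [2.323, -0.305, 0.109], 'tvec': [-0.455, 0.224, 0.776], 'shot': 1}
top {'vfov': 56.189, 'cx': 328.276, 'cy': 243.344, 'rvec': [2.168, -2.141, 0.061], 'tvec': [0.107, 0.518, 0.799], 'shot': 2}
wrist {'vfov': 66.445, 'cx': 318.627, 'cy': 231.648, 'tool_from_camera': [[1.0, 0.001, -0.0, -0.0], [0.001, -0.307, 0.952, -0.142], [0.001, -0.952, -0.307, 0.078], [0.0, 0.0, 0.0, 1.0]], 'shot': 3}
```

View pics/top0.png

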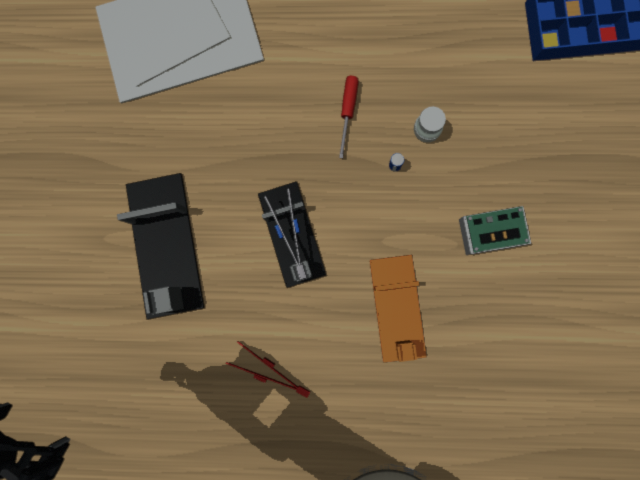

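View pics/side0.png

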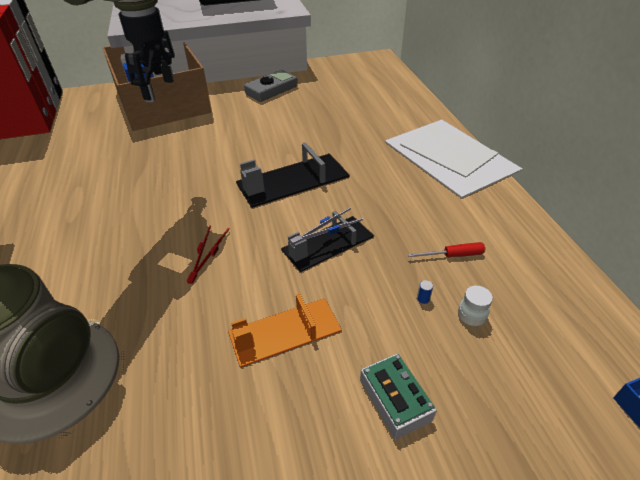

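View pics/wrist0.png

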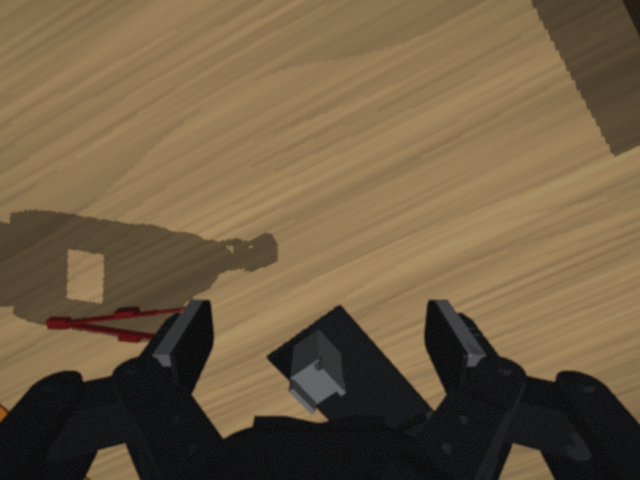

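Run:
```python
from h import *
d=env.get_image('top'); im=d['image'][165:305,220:380]; j=d['image'][195:265,445:545]
import numpy as np
big=cv2.resize(cv2.cvtColor(im,cv2.COLOR_RGB2BGR),None,fx=4,fy=4,interpolation=cv2.INTER_CUBIC)
cv2.imwrite('pics/crop1.png',big)
cv2.imwrite('pics/crop2.png',cv2.resize(cv2.cvtColor(j,cv2.COLOR_RGB2BGR),None,fx=6,fy=6,interpolation=cv2.INTER_CUBIC))
for n in ['tw_grip','tip_l','rest','jig','strip_a_mid']:
    for o in env.outline_of(n,d): print(n,o['conf'],np.round(o['pixel']),o['mask'].sum())
```

```text
tw_grip 0.58 [264. 298.] 189
tw_grip 0.58 [377. 273.] 450
tw_grip 0.42 [233. 292.] 4001
tip_l 0.77 [230. 292.] 450
tip_l 0.64 [225. 296.] 60
tip_l 0.48 [364. 266.] 86
rest 0.97 [246. 165.] 8027
rest 0.89 [311. 398.] 4462
rest 0.74 [233. 292.] 3764
jig 0.97 [233. 495.] 2526
```

View pics/crop1.png

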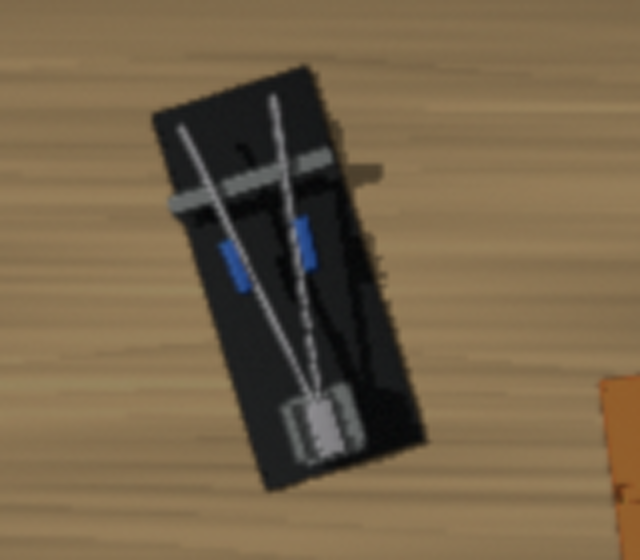

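View pics/crop2.png

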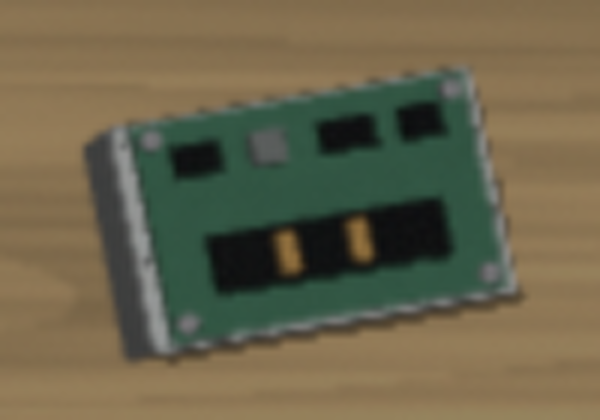

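Run:
```python
from h import *
d=env.get_image('top')
c=lambda u,v,f,x,y:((u+.5)/f-.5+x,(v+.5)/f-.5+y)
def B(u,v,z,f=4,x=220,y=165): return back(d,*c(u,v,f,x,y),z)
tl=B(181,127,.053);tr=B(274,96,.053);pl=B(234,265,.057);pr=B(305,243,.057);pv=B(322,425,.055)
rc=[B(*p,.006) for p in [(152,115),(308,66),(427,440),(268,491)]]
for n,p in zip(['tl','tr','pl','pr','pv'],[tl,tr,pl,pr,pv]): print(n,np.round(p,4))
print('rest',np.round(np.mean(rc,0),4), np.degrees(np.arctan2(*(rc[1]-rc[2])[[1,0]])),np.degrees(np.arctan2(*(rc[0]-rc[3])[[1,0]])),np.linalg.norm(rc[1]-rc[2]),np.linalg.norm(rc[1]-rc[0]))
m=(tl+tr)/2-pv; print('tw yaw',np.degrees(np.arctan2(m[1],m[0])),np.linalg.norm(m),np.linalg.norm(tl-tr),'padmid',(pl+pr)/2, 'from pv', np.linalg.norm(((pl+pr)/2-pv)))
a=B(289,253,.045,6,445,195);b=B(361,240,.045,6,445,195)
print('strips',a,b,np.linalg.norm(a-b))
g=[B(*p,.037,6,445,195) for p in [(130,128),(468,70),(515,290),(165,352)]]
print('jig',np.mean(g,0),[np.degrees(np.arctan2(*(g[i]-g[j])[[1,0]])) for i,j in((1,2),(0,3))],[np.degrees(np.arctan2(-(g[i]-g[j])[0],(g[i]-g[j])[1])) for i,j in((0,1),(3,2))])
```

```text
tl [0.5983 0.2281 0.053 ]
tr [0.6127 0.1863 0.053 ]
pl [0.5353 0.2019 0.057 ]
pr [0.5454 0.1704 0.057 ]
pv [0.4647 0.1614 0.055 ]
rest [0.5365 0.1838 0.006 ] 18.520208880572987 18.556638392757684 0.1874756507847896 0.0782882968036336
tw yaw 18.022979800859424 0.14807827807522844 0.04426277264367468 padmid [0.54034636 0.18615221 0.057     ] from pv 0.07963412816105124
strips [ 0.52984137 -0.17911029  0.045     ] [ 0.53391492 -0.20018781  0.045     ] 0.021467542397539778
jig [ 0.54389702 -0.19087625  0.037     ] [np.float64(10.293871709164227), np.float64(7.876615158247276)] [np.float64(10.369898683232616), np.float64(10.780327234283396)]
```

```bash
cat >> h.py <<'E'
from scipy.spatial.transform import Rotation as Ro
def down(az):
    a=np.radians(az); x=np.array([np.cos(a),np.sin(a),0]); y=np.array([0,0,-1.]); return np.c_[x,y,np.cross(x,y)]
def rows(p1,R1,n,p0=None,R0=None):
    s=env.observe(); p0=s['position'] if p0 is None else p0; R0=np.array(s['tool_rot']) if R0 is None else R0
    rv=Ro.from_matrix(R0.T@R1).as_rotvec(); out=[]
    for i in range(n):
        Ri=R0@Ro.from_rotvec(rv*i/n).as_matrix()
        out.append([np.round(Ri.T@((np.array(p1)-p0)/n),4).tolist(),np.round(np.degrees(rv/n),2).tolist()])
    return out
E
python3 - <<'E'
from h import *
a=np.radians(18.3); p=np.array([.540,.186,0])-.05*np.array([np.cos(a),np.sin(a),0]); p[2]=.17
print(p)
for r in rows(p,down(108.3),8): print(r)
E
```

```text
[0.49252873 0.17030038 0.17      ]
[[-0.022, 0.0077, -0.0454], [-0.0, -5.64, -0.0]]
[[-0.0263, 0.0077, -0.043], [-0.0, -5.64, -0.0]]
[[-0.0304, 0.0077, -0.0402], [-0.0, -5.64, -0.0]]
[[-0.0342, 0.0077, -0.037], [-0.0, -5.64, -0.0]]
[[-0.0377, 0.0077, -0.0335], [-0.0, -5.64, -0.0]]
[[-0.0408, 0.0077, -0.0296], [-0.0, -5.64, -0.0]]
[[-0.0435, 0.0077, -0.0254], [-0.0, -5.64, -0.0]]
[[-0.0458, 0.0077, -0.021], [-0.0, -5.64, -0.0]]
```

{"name": "carry_out", "arguments": {
  "plan": [
    [[-0.022,0.0077,-0.0454],[0,-5.64,0],0.085],
    [[-0.0263,0.0077,-0.043],[0,-5.64,0],0.085],
    [[-0.0304,0.0077,-0.0402],[0,-5.64,0],0.085],
    [[-0.0342,0.0077,-0.037],[0,-5.64,0],0.085],
    [[-0.0377,0.0077,-0.0335],[0,-5.64,0],0.085],
    [[-0.0408,0.0077,-0.0296],[0,-5.64,0],0.085],
    [[-0.0435,0.0077,-0.0254],[0,-5.64,0],0.085],
    [[-0.0458,0.0077,-0.021],[0,-5.64,0],0.085]
  ],
  "force": 20
}}

```text
time_s: 1.5
position: [0.4936, 0.1689, 0.1696]
tool_rot: [[-0.317, 0.0, -0.948], [0.948, 0.0, -0.317], [-0.0, -1.0, -0.0]]
ft_force: [0.4, 1.5, -0.2]
grip_width: 0.085
```

{"name": "carry_out", "arguments": {
  "plan": [
    [[0,0,0],[0,0,0],0.085],
    [[0,0,0],[0,0,0],0.085]
  ]
}}

```text
time_s: 1.75
position: [0.4923, 0.1707, 0.1697]
tool_rot: [[-0.313, -0.0, -0.95], [0.95, 0.0, -0.313], [0.0, -1.0, 0.0]]
ft_force: [-0.5, 0.3, -0.5]
grip_width: 0.0847
```

Run:
```python
from h import *
s=env.observe(); print(s['time_s'],s['position'],np.round(s['tool_rot'],4).tolist(),s['qvel'],s['q'])
d=env.get_image('wrist'); save(d,'w1.png'); np.save('w1_pose.npy',np.r_[s['position'],np.ravel(s['tool_rot'])])
```

```text
1.75 [0.4923333  0.17067109 0.16974661] [[-0.3134, -0.0004, -0.9496], [0.9496, 0.0002, -0.3134], [0.0003, -1.0, 0.0003]] [ 1.38379255 -0.56688018  0.08669738 -0.13615143 -0.09406564 -0.01772445] [ 6.07974205e+00  2.20933490e+01  8.48038905e+01  1.55535861e-02
  7.31226689e+01 -1.02189662e+02]
```

View pics/w1.png

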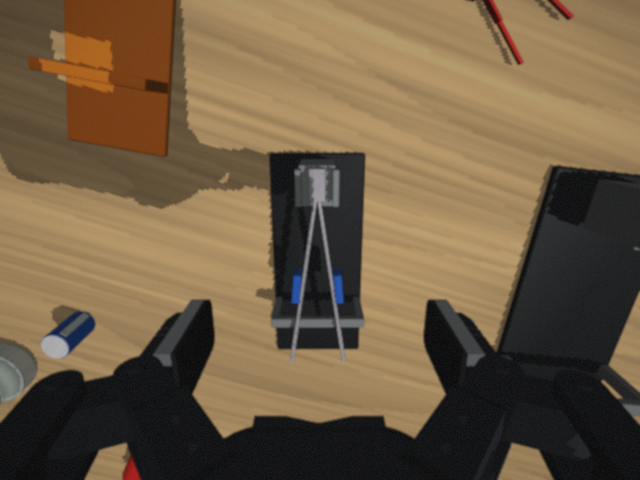

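Run:
```python
from h import *
s=env.observe(); d=env.get_image('wrist')
print(s['position'],s['qvel'].max() if hasattr(s['qvel'],'max') else '')
im=cv2.cvtColor(d['image'],cv2.COLOR_RGB2BGR)[140:380,240:400]
cv2.imwrite('pics/c3.png',cv2.resize(im[:130],None,fx=4,fy=4,interpolation=cv2.INTER_CUBIC))
cv2.imwrite('pics/c4.png',cv2.resize(im[110:],None,fx=4,fy=4,interpolation=cv2.INTER_CUBIC))
import pickle; pickle.dump((s,d),open('w2.pkl','wb'))
```

```text
[0.49214673 0.17107356 0.1699405 ] 0.7090221488627314
```

View pics/c3.png

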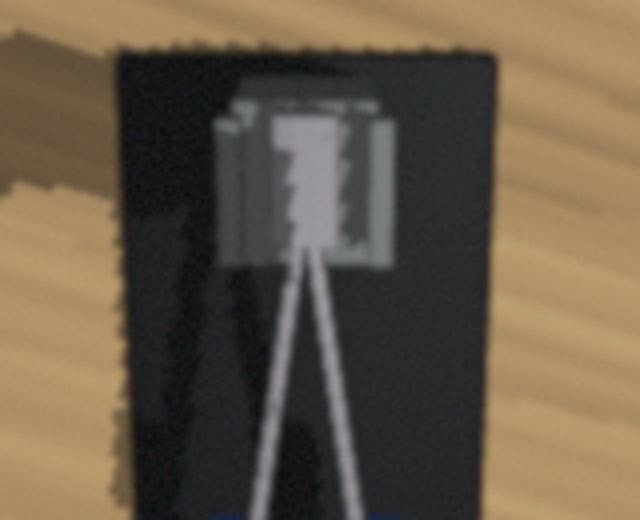

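View pics/c4.png

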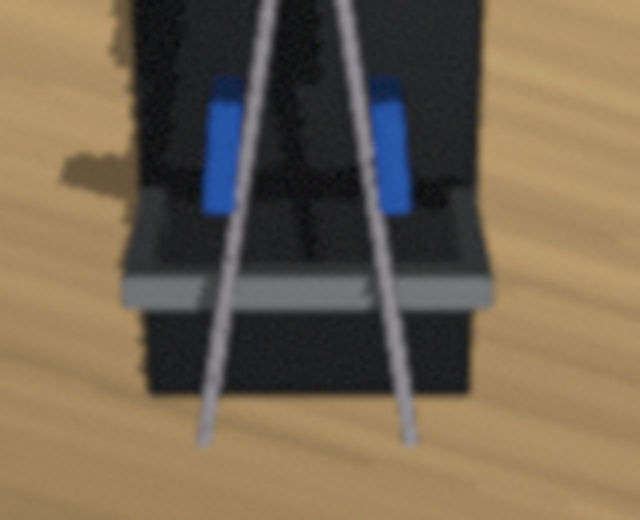

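Run:
```python
from h import *; import pickle
s,d=pickle.load(open('w2.pkl','rb'))
B=lambda u,v,z,y:back(d,(u+.5)/4-.5+240,(v+.5)/4-.5+y,z,s)
L=[B(207,107,.057,250),B(203,212,.057,250)];R=[B(402,107,.057,250),B(412,212,.057,250)]
pl=np.mean(L,0);pr=np.mean(R,0);tl=B(409,443,.0525,250);tr=B(205,443,.0525,250);pv=B(306,180,.055,140)
print(pl,pr,'mid',(pl+pr)/2,np.linalg.norm(pl-pr),np.linalg.norm(L[0]-L[1]))
print('tips',tl,tr,np.linalg.norm(tl-tr))
m=(tl+tr)/2-pv;print('yaw',np.degrees(np.arctan2(m[1],m[0])),np.linalg.norm(m), pv)
print('from tips',(tl+tr)/2-.068*np.array([np.cos(.319),np.sin(.319),0]))
t=tl-tr; print(np.degrees(np.arctan2(-t[0],t[1])))
```

```text
[0.54690901 0.16639505 0.057     ] [0.53464061 0.20338781 0.057     ] mid [0.54077481 0.18489143 0.057     ] 0.038974070052586865 0.022450043301819714
tips [0.59859671 0.22668827 0.0525    ] [0.61207877 0.18602305 0.0525    ] 0.0428418805546738
yaw 18.313751146355013 0.14943365782679274 [0.46349274 0.15940714 0.055     ]
from tips [0.54076837 0.18502969 0.0525    ]
18.342320001147808
```

Run:
```python
from h import *
print(rows([.5407,.185,.10],down(108.33),2))
```

```text
[[[-0.0012, 0.035, -0.0252], [0.01, 0.02, 0.0]], [[-0.0012, 0.035, -0.0252], [0.01, 0.02, 0.0]]]
```

{"name": "carry_out", "arguments": {
  "plan": [
    [[-0.0012,0.035,-0.0252],[0,0,0],0.07],
    [[-0.0012,0.035,-0.0252],[0,0,0],0.07],
    [[0,0.02,0],[0,0,0],0.07],
    [[0,0.02,0],[0,0,0],0.07],
    [[0,0.018,0],[0,0,0],0.07],
    [[0,0.01,0],[0,0,0],0.06],
    [[0,0,0],[0,0,0],0.055],
    [[0,0,0],[0,0,0],0.05]
  ]
}}

```text
time_s: 2.85
position: [0.5416, 0.1842, 0.0325]
tool_rot: [[-0.315, 0.001, -0.949], [0.949, 0.0, -0.315], [-0.0, -1.0, -0.001]]
ft_force: [-0.2, -0.1, -0.1]
grip_width: 0.0499
```

Run:
```python
from h import *
s=env.observe(); print(s['position'],s['grip_width'],np.round(s['tool_rot'],4).tolist())
save(env.get_image('wrist'),'w3.png');d=env.get_image('side')
cv2.imwrite('pics/s3.png',cv2.resize(cv2.cvtColor(d['image'],cv2.COLOR_RGB2BGR)[130:290,240:440],None,fx=4,fy=3.75))
```

```text
[0.5415658  0.18423095 0.03250322] 0.0499148971376488 [[-0.3146, 0.0013, -0.9492], [0.9492, 0.0002, -0.3146], [-0.0003, -1.0, -0.0013]]
```

View pics/w3.png

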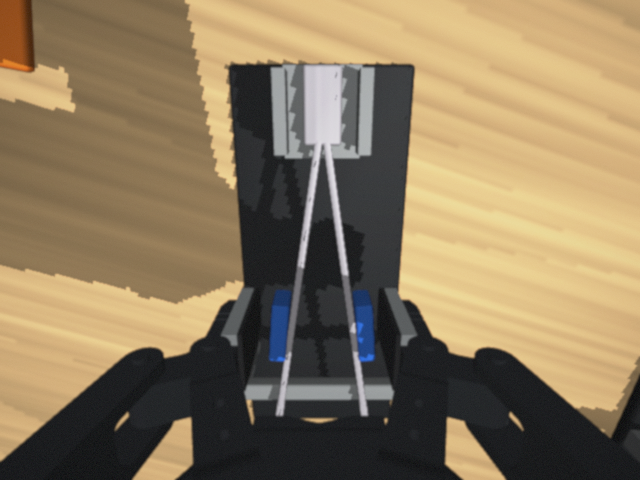

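View pics/s3.png

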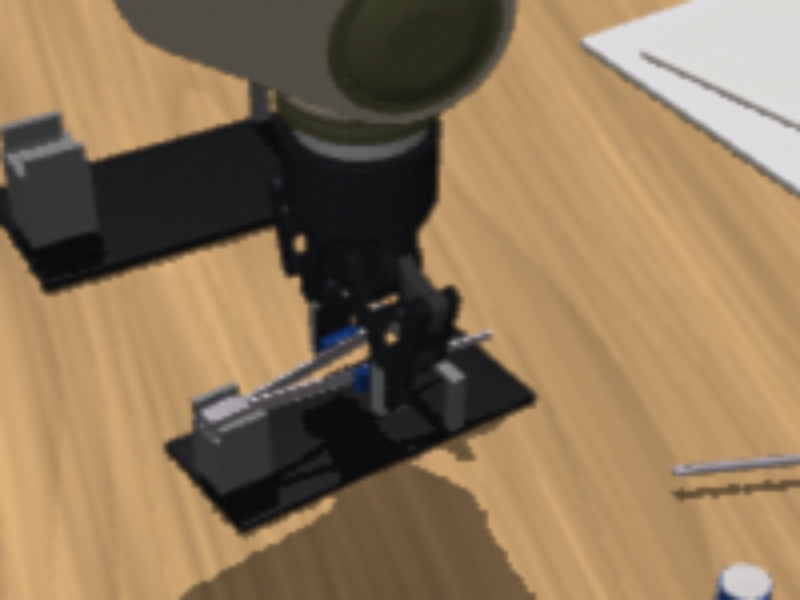

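{"name": "carry_out", "arguments": {
  "plan": [
    [[0,0,0],[0,0,0],0.042],
    [[0,0,0],[0,0,0],0.04],
    [[0,0,0],[0,0,0],0.037],
    [[0,0,0],[0,0,0],0.034],
    [[0,0,0],[0,0,0],0.031],
    [[0,0,0],[0,0,0],0.03],
    [[0,0,0],[0,0,0],0.03],
    [[0,0,0],[0,0,0],0.03]
  ]
}}

```text
time_s: 3.95
position: [0.5422, 0.1841, 0.0328]
tool_rot: [[-0.314, 0.003, -0.949], [0.949, 0.0, -0.314], [-0.0, -1.0, -0.003]]
ft_force: [-0.2, 0.5, 8.4]
grip_width: 0.0305
```

Run:
```python
from h import *
s=env.observe(); print(s['position'],s['grip_width'],s['ft_force'])
save(env.get_image('wrist'),'w4.png')
```

```text
[0.54217555 0.18406243 0.03276554] 0.0305404831364016 [-0.24730437  0.46724179  8.40445701]
```

View pics/w4.png

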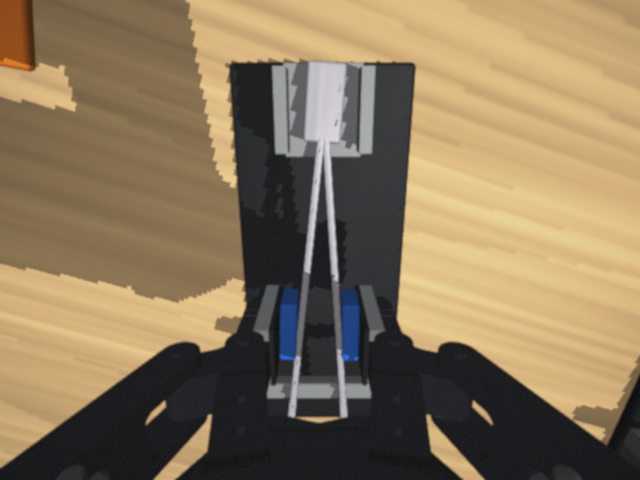

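{"name": "carry_out", "arguments": {
  "plan": [
    [[0,-0.001,0],[0,0,0],0.03],
    [[0,-0.001,0],[0,0,0],0.03],
    [[0,-0.002,0],[0,0,0],0.03],
    [[0,-0.003,0],[0,0,0],0.03],
    [[0,-0.005,0],[0,0,0],0.03],
    [[0,-0.008,0],[0,0,0],0.03],
    [[0,-0.01,0],[0,0,0],0.03],
    [[0,-0.01,0],[0,0,0],0.03]
  ]
}}

```text
time_s: 5.0
position: [0.5413, 0.184, 0.0727]
tool_rot: [[-0.314, 0.0, -0.949], [0.949, 0.0, -0.314], [-0.0, -1.0, -0.0]]
ft_force: [-0.1, 0.2, -1.1]
grip_width: 0.0303
```

Run:
```python
from h import *
s=env.observe(); print(s['position'],s['grip_width'],s['ft_force'],s['wrist_torque'],s['q'])
save(env.get_image('wrist'),'w5.png');d=env.get_image('side')
cv2.imwrite('pics/s5.png',cv2.resize(cv2.cvtColor(d['image'],cv2.COLOR_RGB2BGR)[130:290,240:440],None,fx=4,fy=3.75))
```

```text
[0.54134175 0.18395776 0.07265316] 0.03025273383425149 [-0.08842233  0.18462566 -1.11677929] [-0.02970312 -0.00591883 -0.04438985] [ 6.90923649e+00  3.30385837e+01  8.37819513e+01  3.26098570e-05
  6.31522995e+01 -1.01408721e+02]
```

View pics/w5.png

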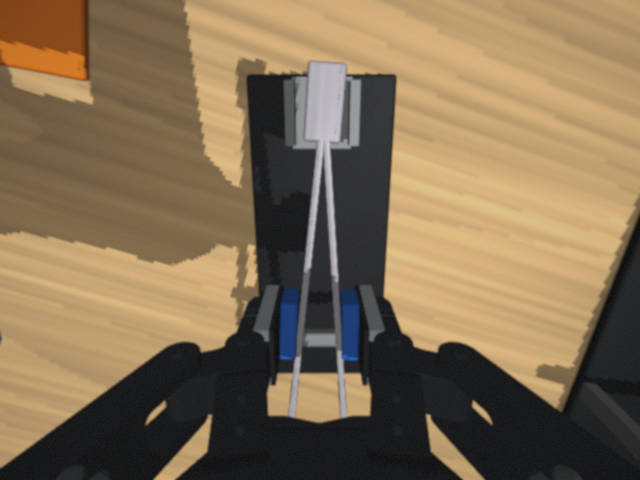

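View pics/s5.png

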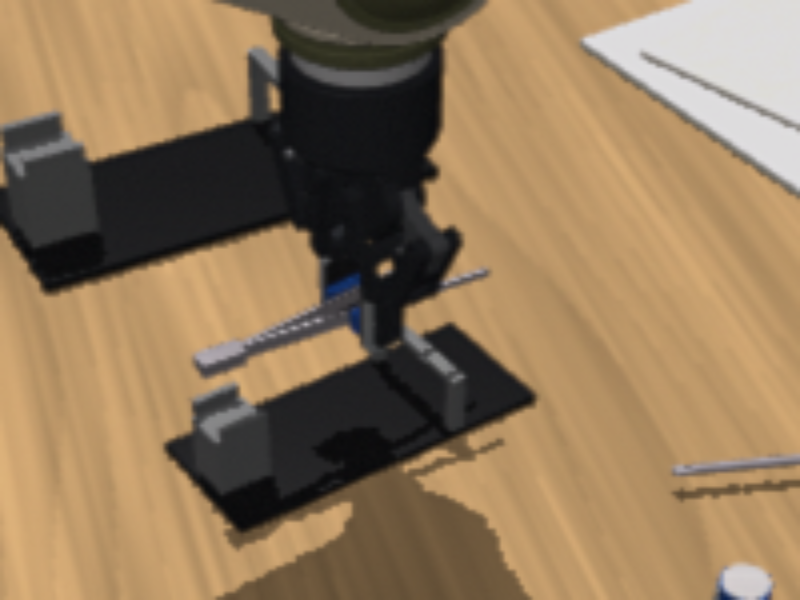

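Run:
```python
from h import *
a=np.radians(10.6); ux=np.array([np.cos(a),np.sin(a),0]); p=np.array([.532,-.1897,0])-.110*ux; p[2]=.10
print(p)
s=env.observe(); p0=np.array(s['position'])+[0,0,.055]
for r in rows(p+[0,0,.0],down(100.6),8,p0=p0): print(r)
```

```text
[ 0.42387711 -0.20993465  0.1       ]
[[-0.0421, 0.0035, 0.0295], [0.02, 0.96, -0.0]]
[[-0.0426, 0.0035, 0.0288], [0.02, 0.96, -0.0]]
[[-0.0431, 0.0035, 0.028], [0.02, 0.96, -0.0]]
[[-0.0435, 0.0035, 0.0273], [0.02, 0.96, -0.0]]
[[-0.044, 0.0035, 0.0266], [0.02, 0.96, -0.0]]
[[-0.0444, 0.0035, 0.0258], [0.02, 0.96, -0.0]]
[[-0.0449, 0.0035, 0.0251], [0.02, 0.96, -0.0]]
[[-0.0453, 0.0035, 0.0243], [0.02, 0.96, -0.0]]
```

{"name": "carry_out", "arguments": {
  "plan": [
    [[0,-0.018,0],[0,0,0],0.03],
    [[0,-0.018,0],[0,0,0],0.03],
    [[0,-0.019,0],[0,0,0],0.03],
    [[-0.021,0.0018,0.0148],[0,0.48,0],0.03],
    [[-0.0212,0.0018,0.0147],[0,0.48,0],0.03],
    [[-0.0213,0.0018,0.0144],[0,0.48,0],0.03],
    [[-0.0213,0.0018,0.0144],[0,0.48,0],0.03],
    [[-0.0215,0.0018,0.014],[0,0.48,0],0.03]
  ]
}}

```text
time_s: 6.1
position: [0.5036, 0.0601, 0.1176]
tool_rot: [[-0.274, -0.0, -0.962], [0.962, -0.0, -0.274], [0.0, -1.0, 0.0]]
ft_force: [0.1, -0.2, 0.0]
grip_width: 0.0301
```

{"name": "carry_out", "arguments": {
  "plan": [
    [[-0.0215,0.0018,0.014],[0,0.48,0],0.03],
    [[-0.0217,0.0018,0.0137],[0,0.48,0],0.03],
    [[-0.0217,0.0018,0.0137],[0,0.48,0],0.03],
    [[-0.022,0.0018,0.0133],[0,0.48,0],0.03],
    [[-0.022,0.0018,0.0133],[0,0.48,0],0.03],
    [[-0.0222,0.0018,0.0129],[0,0.48,0],0.03],
    [[-0.0222,0.0018,0.0129],[0,0.48,0],0.03],
    [[-0.0224,0.0018,0.0126],[0,0.48,0],0.03]
  ]
}}

```text
time_s: 7.1
position: [0.4437, -0.1364, 0.1032]
tool_rot: [[-0.209, -0.0, -0.978], [0.978, 0.0, -0.209], [0.0, -1.0, 0.0]]
ft_force: [-0.1, -0.3, -0.1]
grip_width: 0.03
```

{"name": "carry_out", "arguments": {
  "plan": [
    [[-0.0224,0.0018,0.0126],[0,0.48,0],0.03],
    [[-0.0227,0.0018,0.0122],[0,0.48,0],0.03],
    [[-0.0227,0.0018,0.0122],[0,0.48,0],0.03],
    [[0,0,0],[0,0,0],0.0285],
    [[0,0,0],[0,0,0],0.0275],
    [[0,0,0],[0,0,0],0.0275],
    [[0,0,0],[0,0,0],0.0275]
  ]
}}

```text
time_s: 7.98
position: [0.4216, -0.2089, 0.098]
tool_rot: [[-0.186, 0.0, -0.983], [0.983, 0.0, -0.186], [-0.0, -1.0, -0.0]]
ft_force: [0.9, 0.9, -0.7]
grip_width: 0.0274
```

Run:
```python
from h import *; import pickle
s=env.observe(); print(s['time_s'],s['position'],s['grip_width'],s['ft_force'],np.round(s['tool_rot'],4).tolist(),s['q'])
w=env.get_image('wrist'); save(w,'w6.png');d=env.get_image('top');save(d,'t6.png')
e=env.get_image('side'); save(e,'s6.png'); pickle.dump((s,w,d,e),open('6.pkl','wb'))
cv2.imwrite('pics/t6c.png',cv2.resize(cv2.cvtColor(d['image'],cv2.COLOR_RGB2BGR)[180:320,430:570],None,fx=4,fy=4,interpolation=cv2.INTER_CUBIC))
```

```text
7.975 [ 0.42160239 -0.20890416  0.09799125] 0.027427797703658843 [ 0.91629412  0.86816902 -0.65468934] [[-0.1855, 0.0001, -0.9826], [0.9826, 0.0, -0.1855], [-0.0, -1.0, -0.0001]] [-4.08211990e+01  2.28527634e+01  9.82829861e+01  3.34214435e-03
  5.88616173e+01 -1.41514418e+02]
```

View pics/w6.png

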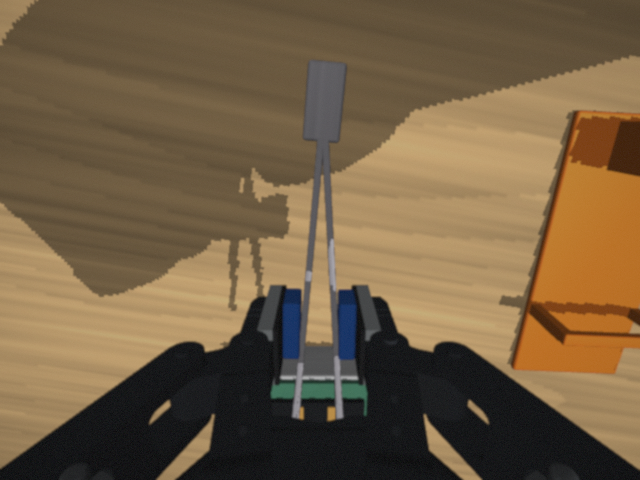

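View pics/s6.png

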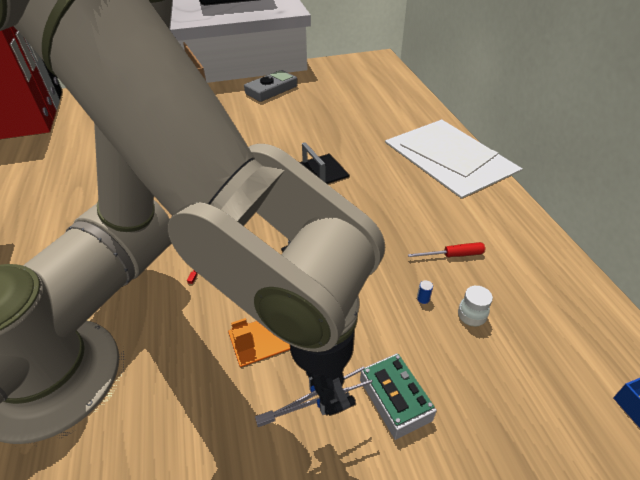

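View pics/t6c.png

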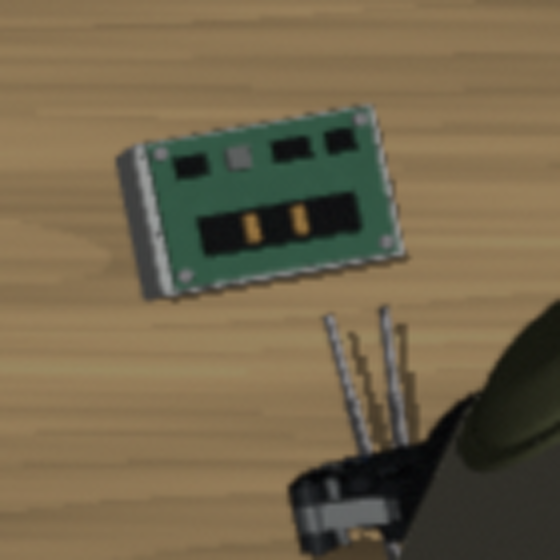

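```bash
cat > tri.py <<'E'
from h import *
from scipy.optimize import least_squares
def tri(obs):
    f=lambda p: np.concatenate([proj(d,p,s)-uv for d,uv,s in obs]); r=least_squares(f,[.53,-.19,.06]); return r.x,np.round(r.fun,2)
E
python3 - <<'E'
from tri import *; import pickle
s,w,d,e=pickle.load(open('6.pkl','rb'))
cv2.imwrite('pics/s6c.png',cv2.resize(cv2.cvtColor(e['image'],cv2.COLOR_RGB2BGR)[340:440,300:440],None,fx=5,fy=5,interpolation=cv2.INTER_CUBIC))
cv2.imwrite('pics/w6c.png',cv2.resize(cv2.cvtColor(w['image'],cv2.COLOR_RGB2BGR)[340:440,250:390],None,fx=5,fy=5,interpolation=cv2.INTER_CUBIC))
E
```

```text
(no output)
```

View pics/s6c.png

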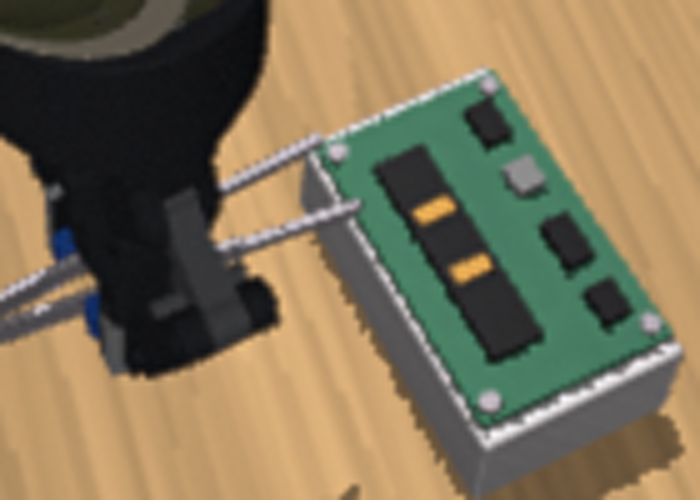

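View pics/w6c.png

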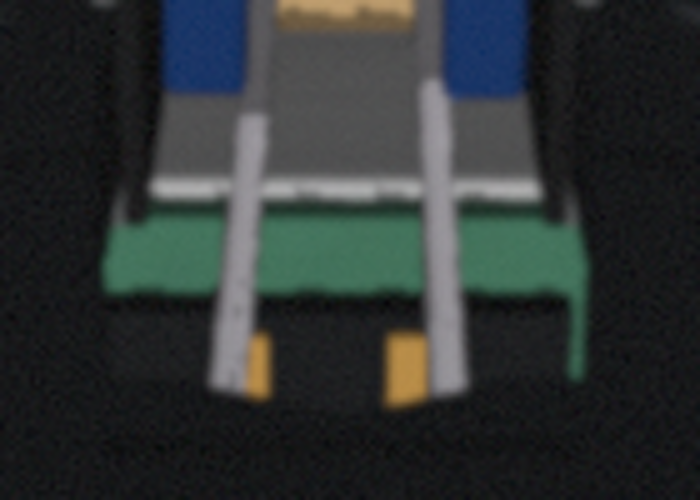

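Run:
```python
from tri import *; import pickle
s,w,d,e=pickle.load(open('6.pkl','rb'))
T=lambda u,v:np.array([(u+.5)/4-.5+430,(v+.5)/4-.5+180]); S=lambda u,v:np.array([(u+.5)/5-.5+300,(v+.5)/5-.5+340]); W=lambda u,v:np.array([(u+.5)/5-.5+250,(v+.5)/5-.5+340])
P={'a':(T(253,228),S(434,208),None),'b':(T(300.5,219.5),S(471,267.5),None),
'tl':(T(330,316),S(318,138),W(447,395)),'tr':(T(384,308),S(358,206),W(228,390))}
X={}
for k,(t,v,q) in P.items():
    o=[(d,t,None),(e,v,None)]; X[k]=tri(o)[0]; print(k,np.round(X[k],4),tri(o)[1], 'w', np.round(tri(o+[(w,q,s)])[0],4) if q is not None else '', tri(o+[(w,q,s)])[1] if q is not None else '')
    z=.045 if k in 'ab' else .119
    print('   top@z',np.round(back(d,*t,z),4),'side@z',np.round(back(e,*v,z if k in 'ab' else .1165),4), 'wrist',np.round(back(w,*q,.119,s),4) if q is not None else '')
n=np.linalg.norm; print(n(X['a']-X['b']),n((X['tl']-X['tr'])[:2]))
R=np.array(s['tool_rot'])
for k in ('tl','tr'): print(k,R.T@(X[k]-s['position']))
```

```text
a [ 0.5311 -0.1795  0.0453] [ 0.13 -0.62 -0.54  0.1 ] w  
   top@z [ 0.5301 -0.1793  0.045 ] side@z [ 0.5321 -0.1794  0.045 ] wrist 
b [ 0.5352 -0.2006  0.0446] [ 0.12 -0.6  -0.51  0.09] w  
   top@z [ 0.5341 -0.2002  0.045 ] side@z [ 0.5359 -0.2008  0.045 ] wrist 
tl [ 0.4876 -0.1863  0.116 ] [ 0.11 -0.55 -0.49  0.08] w [ 0.4858 -0.1865  0.0954] [-4.36  1.32 -2.39  8.11  0.51  2.47]
   top@z [ 0.4865 -0.185   0.119 ] side@z [ 0.4882 -0.1866  0.1165] wrist [ 0.4616 -0.193   0.119 ]
tr [ 0.4916 -0.2083  0.1147] [ 0.16 -0.79 -0.68  0.11] w [ 0.4897 -0.2081  0.0949] [-4.72  1.11 -2.85  7.46  0.23  2.48]
   top@z [ 0.49   -0.2064  0.119 ] side@z [ 0.4921 -0.2093  0.1165] wrist [ 0.4644 -0.211   0.119 ]
0.021470970692318736 0.022409105530871175
tl [ 0.00998862 -0.0180399  -0.06906675]
tr [-0.01241947 -0.01670895 -0.06885328]
```

{"name": "carry_out", "arguments": {
  "plan": [
    [[-0.0005,0,-0.015],[0,0,0],0.0275],
    [[-0.0004,0,-0.015],[0,0,0],0.0275],
    [[0,0,-0.0145],[0,0,0],0.0275],
    [[0,0.015,0],[0,0,0],0.0275],
    [[0,0.015,0],[0,0,0],0.0275],
    [[0,0.015,0],[0,0,0],0.0275],
    [[0,0.01,0],[0,0,0],0.0275],
    [[0,0,0],[0,0,0],0.0275]
  ]
}}

```text
time_s: 9.12
position: [0.4655, -0.2019, 0.0424]
tool_rot: [[-0.185, -0.001, -0.983], [0.983, 0.001, -0.185], [0.001, -1.0, 0.001]]
ft_force: [0.1, 0.1, -0.6]
grip_width: 0.0275
```

{"name": "carry_out", "arguments": {
  "plan": [
    [[0,0,0],[0,0,0],0.0268],
    [[0,0,0],[0,0,0],0.0268],
    [[0,0,0],[0,0,0],0.0268]
  ]
}}

```text
time_s: 9.5
position: [0.4654, -0.2022, 0.0433]
tool_rot: [[-0.185, 0.0, -0.983], [0.983, -0.0, -0.185], [-0.0, -1.0, -0.0]]
ft_force: [-0.7, 0.4, -0.8]
grip_width: 0.0271
```

```bash
cat > look.py <<'E'
from h import *; import pickle,sys
n=sys.argv[1]
s=env.observe(); print(s['time_s'],s['position'],s['grip_width'],s['ft_force'],np.round(s['tool_rot'],4).tolist())
w=env.get_image('wrist'); d=env.get_image('top')
e=env.get_image('side'); pickle.dump((s,w,d,e),open(n+'.pkl','wb'))
c=lambda d:cv2.cvtColor(d['image'],cv2.COLOR_RGB2BGR)
r=lambda i:cv2.resize(i,None,fx=8,fy=8,interpolation=cv2.INTER_CUBIC)
cv2.imwrite(f'pics/t{n}c.png',r(c(d)[200:275,450:540])); cv2.imwrite(f'pics/s{n}c.png',r(c(e)[350:425,350:440])); cv2.imwrite(f'pics/w{n}c.png',r(c(w)[370:430,275:365]))
E
python3 look.py 7
```

```text
9.5 [ 0.46543101 -0.20223732  0.04325388] 0.027121945354095105 [-0.65387524  0.36846348 -0.84414041] [[-0.1846, 0.0005, -0.9828], [0.9828, -0.0004, -0.1846], [-0.0005, -1.0, -0.0004]]
```

View pics/t7c.png

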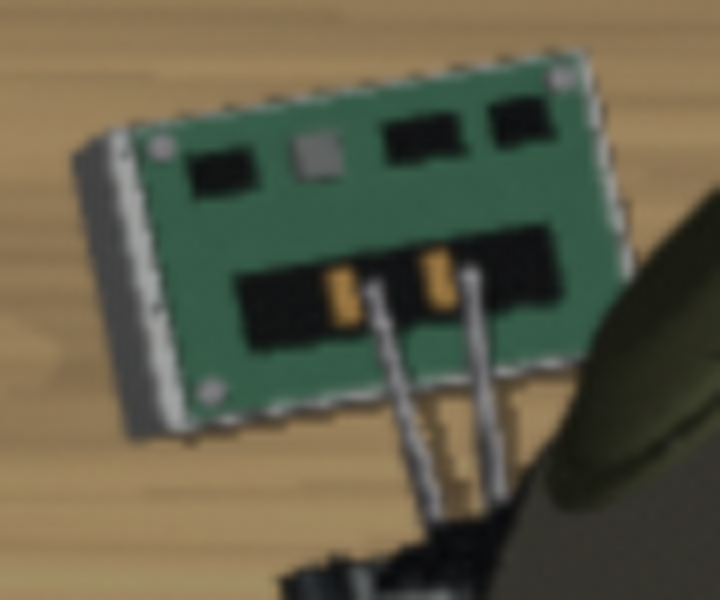

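View pics/s7c.png

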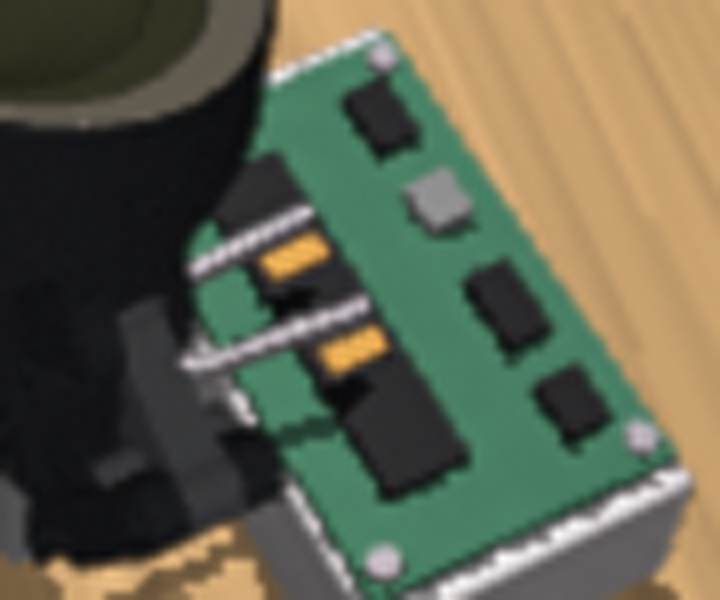

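View pics/w7c.png

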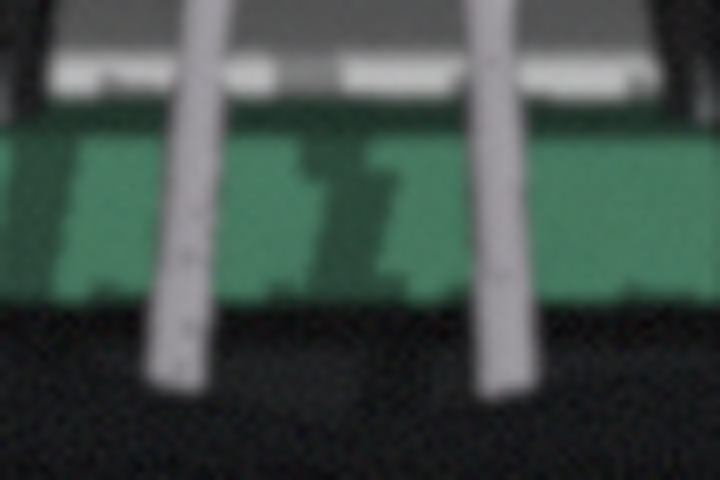

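```bash
cat > m.py <<'E'
from tri import *; import pickle
def go(n,pts):
    s,w,d,e=pickle.load(open(n+'.pkl','rb'))
    T=lambda u,v:np.array([(u+.5)/8-.5+450,(v+.5)/8-.5+200]); S=lambda u,v:np.array([(u+.5)/8-.5+350,(v+.5)/8-.5+350])
    X={}
    for k,(t,v) in pts.items():
        X[k],r=tri([(d,T(*t),None),(e,S(*v),None)]); print(k,np.round(X[k],4),r)
    D=lambda a,b:np.linalg.norm((X[a]-X[b])[:2])
    print('spacing strips',D('a','b'),'tips',D('tl','tr'))
    R=np.array(s['tool_rot'])
    for x,y in(('tl','a'),('tr','b')): print(x,'->',y,'tool shift',np.round(R.T@(X[y]-X[x]),4))
E
python3 -c "
from m import *
go('7',{'a':((345,297),(295,257)),'b':((440,281),(353,348)),'tl':((372,280),(308,211)),'tr':((470,272),(364,302))})"
```

```text
a [ 0.5312 -0.1796  0.044 ] [ 0.13 -0.65 -0.57  0.1 ]
b [ 0.535  -0.2003  0.0444] [ 0.14 -0.67 -0.57  0.11]
tl [ 0.5326 -0.1798  0.061 ] [ 0.08 -0.38 -0.33  0.06]
tr [ 0.5351 -0.2006  0.0621] [ 0.16 -0.77 -0.66  0.12]
spacing strips 0.02108079473693178 tips 0.020933948780474894
tl -> a tool shift [0.0005 0.017  0.0013]
tr -> b tool shift [0.0003 0.0178 0.    ]
```

{"name": "carry_out", "arguments": {
  "plan": [
    [[0.0003,0.0025,0.0004],[0,0,0],0.0268],
    [[0,0.0025,0],[0,0,0],0.0268],
    [[0,0.0025,0],[0,0,0],0.0268],
    [[0,0.002,0],[0,0,0],0.0268],
    [[0,0.001,0],[0,0,0],0.0268],
    [[0,0,0],[0,0,0],0.0268],
    [[0,0,0],[0,0,0],0.0268],
    [[0,0,0],[0,0,0],0.0268]
  ]
}}

```text
time_s: 10.65
position: [0.4649, -0.202, 0.0325]
tool_rot: [[-0.185, 0.0, -0.983], [0.983, -0.0, -0.185], [-0.0, -1.0, -0.0]]
ft_force: [0.5, 0.7, -1.0]
grip_width: 0.0271
```

```bash
python3 look.py 8
```

```text
10.65 [ 0.46490837 -0.20195257  0.03248983] 0.02708885451069873 [ 0.54892136  0.68557028 -0.95085013] [[-0.1846, 0.0001, -0.9828], [0.9828, -0.0001, -0.1846], [-0.0001, -1.0, -0.0001]]
```

View pics/t8c.png

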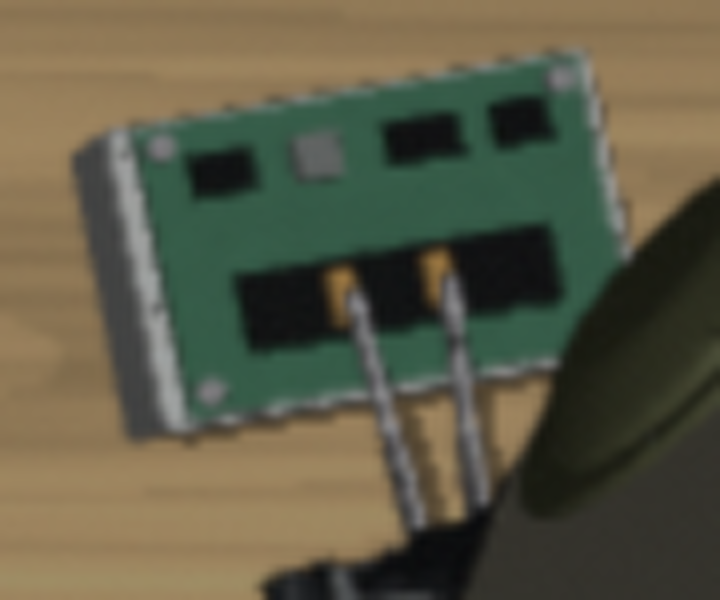

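View pics/s8c.png

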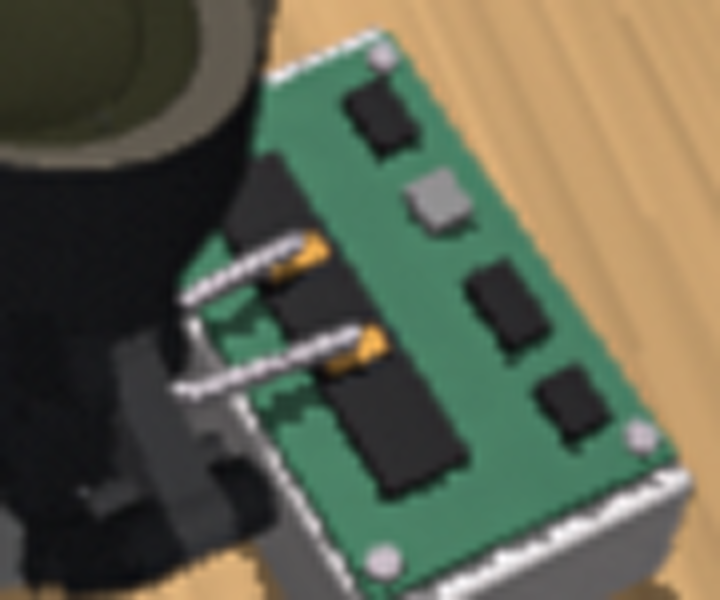

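View pics/w8c.png

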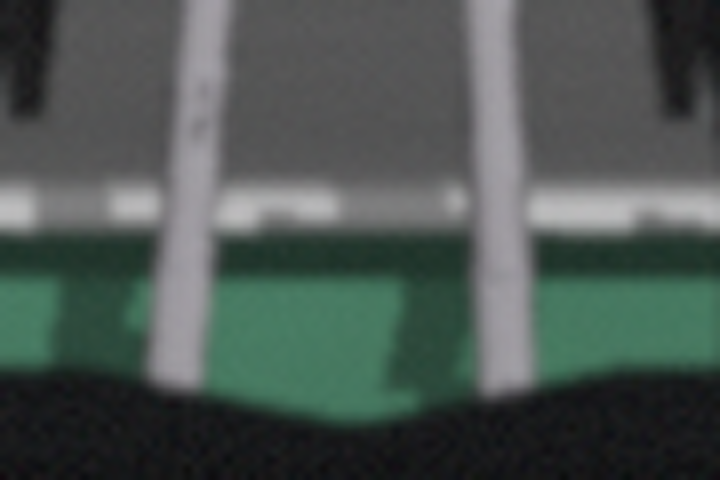

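```bash
python3 -c "
from m import *
go('8',{'a':((344,296),(295,256)),'b':((439,280.5),(353,348)),'tl':((354,290),(300,242)),'tr':((450,277),(357,331))})
s,w,d,e=pickle.load(open('8.pkl','rb'))
for z in (.045,):
  for uv,r in(((344,296),'a'),((439,280.5),'b')):
    print(r,back(d,(uv[0]+.5)/8-.5+450,(uv[1]+.5)/8-.5+200,z))
for uv,r in(((354,290),'tl'),((450,277),'tr')): print(r,back(d,(uv[0]+.5)/8-.5+450,(uv[1]+.5)/8-.5+200,.0525))
# expected tip px in top for tip centred over strips, at heights
"
```

```text
a [ 0.5314 -0.1794  0.0439] [ 0.13 -0.61 -0.53  0.09]
b [ 0.5351 -0.2002  0.0441] [ 0.14 -0.65 -0.56  0.1 ]
tl [ 0.5319 -0.1797  0.0496] [ 0.1  -0.51 -0.44  0.08]
tr [ 0.5352 -0.2003  0.0507] [ 0.14 -0.67 -0.58  0.11]
spacing strips 0.021161249997488453 tips 0.020847996959905676
tl -> a tool shift [0.0004 0.0056 0.0004]
tr -> b tool shift [0.0001 0.0066 0.    ]
a [ 0.53017279 -0.17878875  0.045     ]
b [ 0.53383523 -0.1996398   0.045     ]
tl [ 0.53066726 -0.1785538   0.0525    ]
tr [ 0.5337444 -0.1994138  0.0525   ]
```

{"name": "carry_out", "arguments": {
  "plan": [
    [[0.0002,0,0],[0,0,0],0.0269],
    [[0,0,0],[0,0,0],0.0269],
    [[0,0,0],[0,0,0],0.0269],
    [[0,0,0],[0,0,0],0.0269],
    [[0,0,0],[0,0,0],0.0269],
    [[0,0,0],[0,0,0],0.0269],
    [[0,0,0],[0,0,0],0.0269],
    [[0,0,0],[0,0,0],0.0269]
  ]
}}

```text
time_s: 11.8
position: [0.4648, -0.2017, 0.0324]
tool_rot: [[-0.185, -0.0, -0.983], [0.983, 0.0, -0.185], [0.0, -1.0, 0.0]]
ft_force: [-0.3, 0.5, -0.8]
grip_width: 0.027
```

```bash
python3 look.py 9; python3 -c "
from h import *
d=env.get_image('top');save(d,'t9.png')"
```

```text
11.8 [ 0.46483264 -0.20174319  0.03242478] 0.027039574575485604 [-0.27130572  0.47497615 -0.75890405] [[-0.1846, -0.0, -0.9828], [0.9828, 0.0, -0.1846], [0.0, -1.0, 0.0]]
```

View pics/t9c.png

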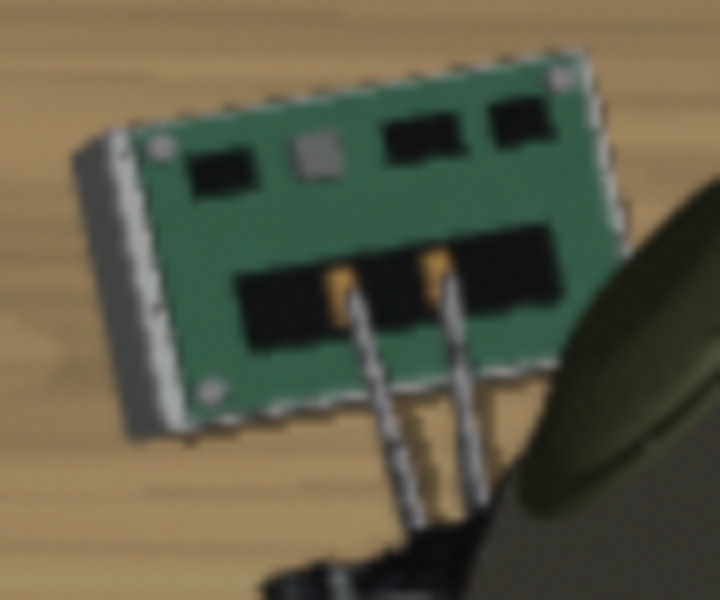

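View pics/s9c.png

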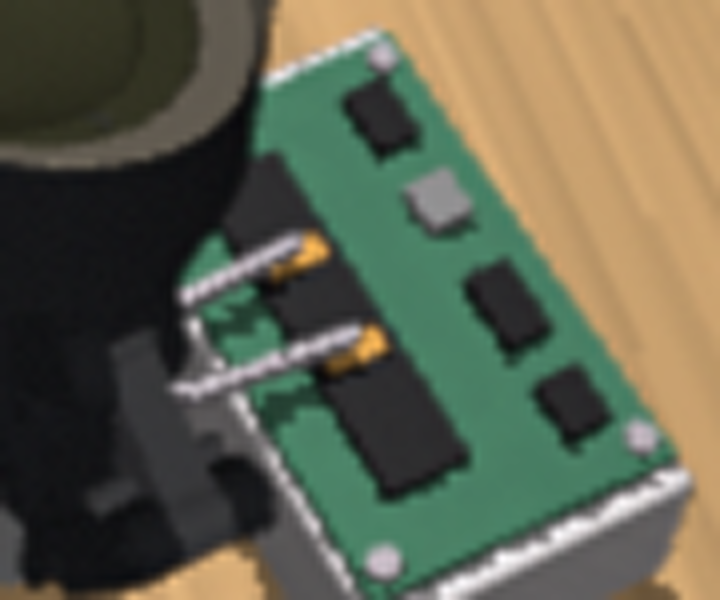

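View pics/t9.png

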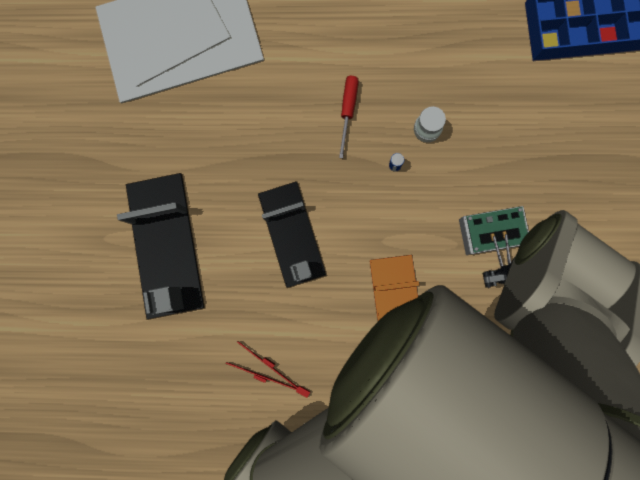

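{"name": "carry_out", "arguments": {
  "plan": [
    [[0,0,0],[0,0,0],0.0271],
    [[0,0,0],[0,0,0],0.0271],
    [[0,0,0],[0,0,0],0.0271],
    [[0,0,0],[0,0,0],0.0271],
    [[0,0,0],[0,0,0],0.0271],
    [[0,0,0],[0,0,0],0.0271],
    [[0,0,0],[0,0,0],0.0271],
    [[0,0,0],[0,0,0],0.0271]
  ]
}}

```text
time_s: 13.0
position: [0.4648, -0.2017, 0.0324]
tool_rot: [[-0.185, 0.0, -0.983], [0.983, 0.0, -0.185], [0.0, -1.0, -0.0]]
ft_force: [-0.2, -0.2, -0.1]
grip_width: 0.0274
```

```bash
python3 look.py 10
```

```text
13.0 [ 0.46484884 -0.20173022  0.0324287 ] 0.02739561173058172 [-0.21152651 -0.17942636 -0.0587076 ] [[-0.1846, 0.0, -0.9828], [0.9828, 0.0, -0.1846], [0.0, -1.0, -0.0]]
```

View pics/t10c.png

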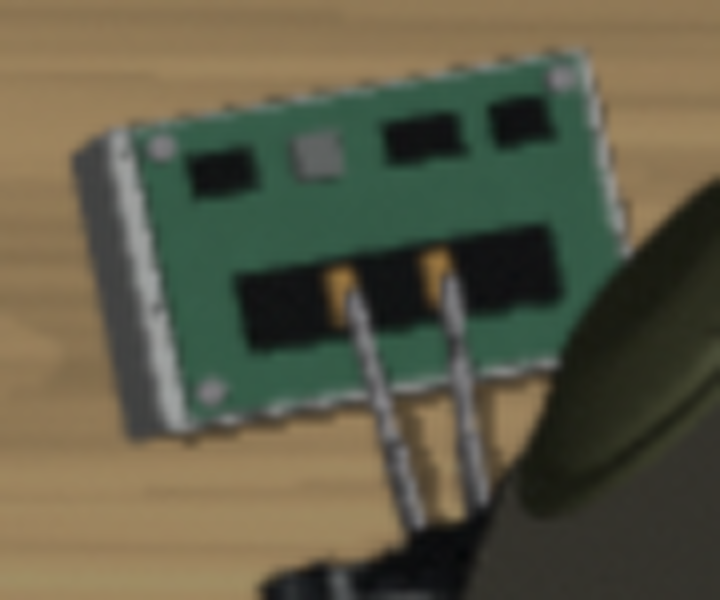

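View pics/s10c.png

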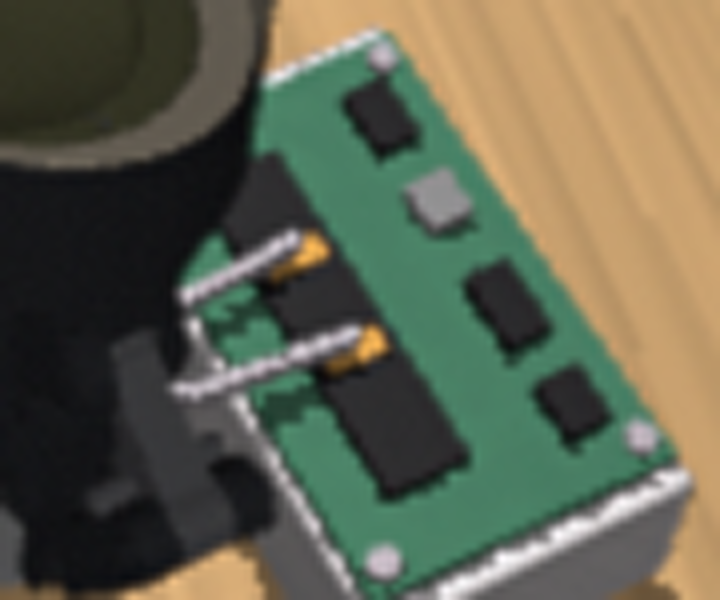

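{"name": "carry_out", "arguments": {
  "plan": [
    [[0,0,0],[0,0,0],0.0271],
    [[0,0,0],[0,0,0],0.0271],
    [[0,0,0],[0,0,0],0.0271],
    [[0,0,0],[0,0,0],0.0271],
    [[0,0,0],[0,0,0],0.0271],
    [[0,0,0],[0,0,0],0.0271]
  ]
}}

```text
time_s: 13.9
position: [0.4648, -0.2017, 0.0324]
tool_rot: [[-0.185, -0.0, -0.983], [0.983, 0.0, -0.185], [0.0, -1.0, 0.0]]
ft_force: [-0.3, -0.1, -0.7]
grip_width: 0.0272
```

```bash
python3 -c "
from m import *
s=env.observe(); print(s['grip_width'],s['position'],s['ft_force'])
go('10',{'a':((344,296),(295,256)),'b':((439,280.5),(353,348)),'tl':((353,290),(298,241)),'tr':((449.5,277),(357,331))})"
```

```text
0.02722875139411403 [ 0.46482872 -0.20172581  0.03242886] [-0.3201668  -0.14369789 -0.65592766]
a [ 0.5314 -0.1794  0.0439] [ 0.13 -0.61 -0.53  0.09]
b [ 0.5351 -0.2002  0.0441] [ 0.14 -0.65 -0.56  0.1 ]
tl [ 0.5317 -0.1794  0.0496] [ 0.08 -0.41 -0.36  0.06]
tr [ 0.5352 -0.2002  0.0506] [ 0.14 -0.68 -0.58  0.11]
spacing strips 0.021161249997488453 tips 0.021084703705444924
tl -> a tool shift [0.0001 0.0057 0.0003]
tr -> b tool shift [0.     0.0065 0.0001]
```

Both tips are within about 0.5 mm of the strip middles, and the gap and pose are steady, so I'm handing it in.

```bash
python3 -c "
from rig import env
print(env.close_job())"
```

```text
the job is handed in; nothing more can be done
None
```

The arm is holding the steel tweezers over the test jig with one tip above the middle of each brass strip, and the job is handed in at about 14 s of the 48 s.

I took them by the blue thumb pads off the smaller black rest. The orange rest, the larger black rest and the red tweezers were left alone.

**Last checks:**
- **Position:** triangulating the top and side views puts each tip within about 0.5 mm of its strip's middle.
- **Spacing:** the tips measure 21.1 mm apart and the strips 21.2 mm. Over the job the strip spacing came out between 21.1 and 21.5 mm.
- **Height:** the undersides of the tips stand about 3 to 4 mm above the strips. The wrist force stayed at noise level, so nothing is pressing on the jig.
- **Gap steadiness:** the commanded opening was 27.1 mm, and the last two readings were 27.4 and 27.2 mm, so about 0.2 mm of variation remains. The tips never came near meeting.
- **Other things on the bench:** the top view taken at the jig showed those in view where they started. Part of the orange rest was hidden behind the arm.

While the fingers closed on the pads, the wrist read about 8 N as the tweezers pressed onto their rest. That went away on lifting, and the tweezers stayed level in the grip.

The wrist camera could not see the tip ends at the jig, because the gripper hides them. The final check therefore rests on the top and side views alone.

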